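# Finish the tin tower

### The job

Finish the tin tower, a prop for varnishing, that was begun on the plywood board: leave the tallest tin where it stands, set the middle-sized tin from the cabinet drawer on it and the shortest tin on top, every tin mouth-down and squarely rim over rim. Open the drawer by its handle, but first clear its way: the shortest tin or the wood offcut stands in front of it and must be set aside, not bumped by the drawer. Knock no tin over and leave the other things on the bench where they are.

Things in the scene. Friction and masses are not known exactly. Their poses are not given: they have to be found in the camera images.
- tall: empty plain steel tin, straight round wall, outside diameter 64 mm, wall 3 mm, mouth-down; origin at the centre of its open mouth (its underside), z up towards the closed flat end. Height 105 mm. Stands on the plywood board, the bottom of the tower.
- mid: empty plain steel tin, straight round wall, outside diameter 64 mm, wall 3 mm, mouth-down; origin at the centre of its open mouth (its underside), z up towards the closed flat end. Height 80 mm. Inside the drawer, on its floor near the drawer's front, out of sight while the drawer is shut.
- short: empty plain steel tin, straight round wall, outside diameter 64 mm, wall 3 mm, mouth-down; origin at the centre of its open mouth (its underside), z up towards the closed flat end. Height 60 mm. On the bench: either in the way of the drawer or, if the offcut is there, between the drawer's way and the board, with the glue bottle and the jar beside it.
- board: square plywood board, 160 x 160 mm, 12 mm thick, fixed on the bench; origin at the centre of its underside (top face at z = 12 mm), x and y along its sides.
- cab: small grey cabinet with one blue drawer, 240 (x) x 240 (y) x 130 mm high, fixed on the bench; origin at the centre of its underside, z up; its drawer front faces its own -x and lies 120 mm from the origin. A blue bin 50 mm high stands on the rear half of its top (x from 15 to 105 mm).
- cab_drawer0 (a joint): drawer travel in m: 0 shut, grows as it slides out along the cabinet's own -x, stops at 0.165; friction about 1 N, stays where left. Open it by about 0.15 to reach the tin from above. Inside width 198 mm (y); heights above the bench: floor 22 mm, side walls 108 mm, front panel 117 mm (234 mm wide, 21 mm thick).
- cab_drawer0_handle (a point): middle of the drawer's round aluminium bar handle, 120 mm long, along the cabinet's y, level, 35 mm in front of the drawer's front face and 92 mm above the bench; moves with the drawer. The cabinet top is 38 mm higher: keep a gripper's body clear of it.
- glue: white glue bottle with red cap, 52 mm diameter, 160 mm high, upright; bystander; origin at the centre of its underside.
- offcut: wood offcut, a planed block, 110 (x) x 45 (y) x 45 mm high, lying on the bench in the way of the drawer or in the other place, between the glue bottle and the jar (the shortest tin is in the one, this in the other); may be moved; origin at the centre of its underside.
- brushpot: larger steel pot, mouth up, 88 mm diameter, 100 mm high, with three brushes that stand up to 200 mm above the bench; bystander; origin at the centre of its underside.
- hammer: hammer, 260 mm long, about 110 mm across the head, lying along its x, handle to -x; bystander; origin near its middle.
- driver: screwdriver, 160 mm long, lying along its x; bystander; origin near its middle.
- jar: amber glass jar with dark lid, 72 mm diameter, 90 mm high; bystander; origin at the centre of its underside.
- plane: hand plane, 200 (x) x 55 (y) mm, about 80 mm high; bystander; origin at the centre of its underside.

How it is judged:
On the way, in this order (a step that is already met when the one before it is completed fails the run):
1. the drawer has been pulled open by at least 90 mm (value of joint cab_drawer0 above 0.09 m), for 0.2 s.
2. the middle-sized tin stands mouth-down on the tallest (horizontal distance between mid and tall below 0.01 m and z of mid in the frame of tall between 0.1 and 0.11 m and angle between mid's own z axis and vertical below 0.08 rad), for 0.2 s.
At the end, for the whole second after the job is handed in: The tallest tin stands mouth-down on the board within 25 mm of where it started, the middle-sized tin mouth-down on it and the shortest mouth-down on that, each within 10 mm of the axis of the one below and seated on it (5 mm in height), all upright within 0.05 rad, at rest (distance of tall from where it was at the start of the episode below 0.025 m and z of tall in the frame of board between 0.008 and 0.017 m and horizontal distance between mid and tall below 0.01 m and z of mid in the frame of tall between 0.1 and 0.11 m and horizontal distance between short and mid below 0.01 m and z of short in the frame of mid between 0.075 and 0.085 m and angle between each of tall, mid, short's own z axis and vertical below 0.05 rad and linear speed of each of tall, mid, short below 0.01 m/s and angular speed of each of tall, mid, short below 0.1 rad/s); the robot touches nothing.
It fails at once if a tin is knocked over (angle between any of tall, mid, short's own z axis and vertical above 0.7 rad).
It fails at once if the drawer or cabinet front bumps the shortest tin or the offcut standing on the bench ((contact force between cab and short above 0.2 N and height (world z) of short below 0.02 m) or (contact force between cab and offcut above 0.2 N and height (world z) of offcut below 0.02 m)).
It fails at once if another thing on the bench is moved by more than 25 mm or tipped over (distance of any of glue, brushpot, hammer, driver, jar, plane from where it was at the start of the episode above 0.025 m or angle between any of glue, brushpot, jar's own z axis and vertical above 0.4 rad).
It also fails if it takes over 72 s, if anything falls off the work surface, if the arm or the gripper's body presses on something with over 40 N, if the wrist force passes 120 N, or if a joint passes its speed limit or range.

### The arm

A 6-joint arm with a two-finger parallel gripper is mounted at the origin on the work surface. World frame = base frame: x ahead of the robot, y to its left, z up, the work surface at z = 0. Lengths are in m, angles in rad, forces in N, time in s.
With the tool pointing down it reaches from about 0.375 to 0.975 m from the base axis. Payload 3.8 kg.
Tool frame: the origin (TCP) lies between the finger pads; the fingertips stand 19 mm ahead of it and the grasp point (between the pads) is the TCP; z points along the fingers, y is the line along which they close (so a half turn about z gives the same grasp; the last joint's range is limited). The gripper opens to 88 mm and grips with 3 to 60 N. Pads are 18 mm wide; open, the fingers measure 123 mm over their backs; the gripper's body (75 mm by 187 mm) begins 45 mm behind the grasp point.
Start: joints at [1.085, 0.264, 1.604, -0, 1.274, -0.037], TCP at [0.293, 0.608, 0.258] pointing down, gripper open.
Joint ranges: [-2.63, 2.63], [-0.94, 2.18], [0.31, 2.57], [-1.31, 4.45], [0, 2.66], [-2.55, 2.55]. Speed limits (rad/s): [2.57, 2.57, 3.14, 3.14, 3.14, 3.14].

### API

Orientations are given as a rotation vector (axis times angle).
In Python, from cell import manip, vision, job, nets gives the robot as it stands. Calls block until the motion is done:
- manip.move_pose(position, orientation): joint-space move of the TCP to a pose.
- manip.move_linear(position, rate=0.15, rot=None): straight line of the TCP; rot=None keeps the orientation; rate is the mean speed in m/s.
- manip.set_joints(angles): joint-space move.
- manip.set_gripper(opening, force=None): finger opening in m; force is the grip in N (None keeps the last); returns when the fingers have stopped.
- manip.dwell(seconds).
- manip.inverse_kinematics(position, orientation): joint angles nearest the present ones, or None.
- manip.state(): the state.
- vision.capture(name): name is "scene" or "top" or "wrist"; returns a dict with "image" (480x640x3 uint8, blue, green, red), "z_map" (480x640 float32, m along the optical axis (not along the pixel's ray), 0 where there is no reading), "intrinsics" (3x3 intrinsics, pixels), "position" and "orientation" of the camera in the world; the wrist camera has in their place "T_tool_cam" (4x4, takes a point from camera to tool coordinates, whose origin is the TCP and whose axes are the flange's). Camera axes: x right, y down, z forward; pixel columns grow to the right and rows downward; lengths in m; the calibration is good to about 2 mm. A picture is of the moment at which its call begins: read the wrist's pose just before it.
A pose or a line that the arm cannot do raises manip.IKError and nothing moves.
- job.close_job(): hands the job in; it is judged then, once.
Trained networks look in a picture, given as the dict that the camera call returned (one of the last four; its "shot" number tells which), for a name from the list of things; names that differ only in an ending like _2 or _b are one class to them, and where a whole thing is asked for, a point or a joint stands for the part that bears it (a point fixed in the world has none). Each returns a list of dicts, best first, with "p" (0 to 1); they miss things now and then, are a little off and sometimes report something else, mostly with a low value. They report only what shows in the picture. A call takes as long as a camera call.
- nets.search_frame(picture, thing): "point" ([x, y, z] in m, in the coordinates of the camera as it stood for that picture, good to about 4 mm: the middle of the surface that is visible of it).
- nets.place_of(picture, thing): "point" ([x, y, z] in m, in the coordinates of the camera as it stood for that picture, good to about 4 mm: a listed point, or the origin of a listed thing).
The state is a dict: "clock": time; "joint_pos": joint angles; "joint_velocities": joint speeds; "tau": joint torques, N m; "tool_pos": TCP position; "tcp_rot": TCP orientation; "contact_force": force on the tool from outside, world axes, zero at the start; "moment": the same for the moment, N m; "gripper_width": finger opening in m; "grasp_force": force on a finger pad.
Only numpy, scipy, OpenCV 4.12 (cv2) and the standard library are available. Lean on these libraries where they do the work, as an engineer would, in place of code of your own. Each camera call takes 0.05 s, during which the arm holds its last target. There are 200 camera calls.

## Working session

There is one attempt and no reset: what is moved stays moved. The work goes in short steps, each a Python script; the robot and the scene stay as the last script left them, time stands still between calls to the robot, and variables do not carry over. Pictures are saved under pics/ and viewed, at most 10 in all, crops included, and the job is handed in when it is done.

```bash
ls; mkdir -p pics; cat > h.py <<'E'
import numpy as np, cv2
from cell import manip, vision, job, nets
from scipy.spatial.transform import Rotation as R
def camT(p):
    T=np.eye(4)
    o=np.array(p["orientation"],float)
    T[:3,:3]=o if o.shape==(3,3) else R.from_rotvec(o).as_matrix()
    T[:3,3]=p["position"]; return T
def cloud(p,T=None):
    T=camT(p) if T is None else T
    z=p["z_map"].astype(float);K=np.array(p["intrinsics"]);v,u=np.mgrid[:480,:640]
    P=np.stack([(u-K[0,2])/K[0,0]*z,(v-K[1,2])/K[1,1]*z,z],-1)@T[:3,:3].T+T[:3,3]
    P[z<=0]=np.nan; return P
def wrist():
    s=manip.state(); p=vision.capture("wrist")
    T=np.eye(4);T[:3,:3]=R.from_rotvec(s["tcp_rot"]).as_matrix();T[:3,3]=s["tool_pos"]
    return p,T@np.array(p["T_tool_cam"])
def down(yaw): # tool z down; tool y at world angle yaw
    y=np.array([np.cos(yaw),np.sin(yaw),0]);z=np.array([0,0,-1.]);x=np.cross(y,z)
    return R.from_matrix(np.stack([x,y,z],1)).as_rotvec()
def circ(P,z0,xy,rad=.06,tol=.006):
    """circle-centre of top disc at height z0 near xy"""
    m=(abs(P[...,2]-z0)<tol)&(np.hypot(P[...,0]-xy[0],P[...,1]-xy[1])<rad)
    q=P[m][:,:2].astype(np.float32)
    if len(q)<20: return None
    c,r=cv2.minEnclosingCircle(q); return np.round(c,4),round(r,4),len(q),np.round(q.mean(0),4),np.round(np.median(P[m][:,2]),4)
E
python3 - <<'E'
from h import *
for n in ("scene","top"):
    p=vision.capture(n); cv2.imwrite(f"pics/{n}0.png",p["image"]); T=camT(p)
    print(n,np.round(T,3).tolist())
    for t in "tall short offcut board cab cab_drawer0_handle glue jar brushpot hammer driver plane".split():
        r=nets.place_of(p,t)
        print(t,[(round(d["p"],2),np.round(T[:3,:3]@d["point"]+T[:3,3],3).tolist()) for d in r[:2]])
s=manip.state();print(s["clock"],s["tool_pos"],s["tcp_rot"],s["gripper_width"])
E
```

```text
cell.py
pics
scene [[-0.891, 0.299, -0.341, 1.022], [0.453, 0.593, -0.666, 0.858], [0.003, -0.748, -0.664, 0.924], [0.0, 0.0, 0.0, 1.0]]
tall [(0.95, [0.437, 0.296, 0.011])]
short [(0.87, [0.499, -0.209, 0.002])]
offcut [(0.72, [0.521, 0.071, -0.003])]
board [(0.73, [0.451, 0.284, -0.001]), (0.71, [0.436, 0.294, 0.014])]
cab [(0.9, [0.775, -0.177, -0.001]), (0.23, [0.45, 0.283, 0.0])]
cab_drawer0_handle [(0.64, [0.618, -0.171, 0.091])]
glue [(0.92, [0.627, 0.043, -0.002])]
jar [(0.76, [0.415, 0.085, -0.0]), (0.71, [0.568, -0.521, -0.0])]
brushpot [(0.71, [0.608, 0.276, 0.003])]
hammer [(0.94, [0.523, 0.52, 0.001]), (0.22, [0.456, 0.283, 0.001])]
driver [(0.61, [0.403, -0.491, 0.001])]
plane [(0.95, [0.567, -0.523, 0.003])]
top [[-0.003, -0.999, 0.036, 0.521], [-1.0, 0.003, 0.005, -0.005], [-0.005, -0.036, -0.999, 1.256], [0.0, 0.0, 0.0, 1.0]]
tall [(0.72, [0.435, 0.299, 0.013])]
short [(0.82, [0.498, -0.211, -0.002])]
offcut [(0.89, [0.526, 0.076, -0.003])]
board [(0.85, [0.451, 0.28, 0.001]), (0.3, [0.607, 0.278, -0.002])]
cab [(0.66, [0.776, -0.178, 0.001]), (0.3, [0.497, -0.212, 0.001])]
cab_drawer0_handle [(0.61, [0.613, -0.172, 0.095])]
glue [(0.68, [0.63, 0.042, 0.001])]
jar [(0.78, [0.412, 0.082, 0.005])]
brushpot [(0.82, [0.603, 0.277, 0.002])]
hammer [(0.8, [0.527, 0.525, -0.003])]
driver [(0.67, [0.398, -0.49, -0.001]), (0.35, [0.414, 0.08, 0.002])]
plane [(0.92, [0.571, -0.518, 0.002])]
1.3 [0.29286817 0.60814177 0.25769321] [ 6.99057716e-01  3.06280981e+00 -6.12823060e-05] 0.08803034768329988
```

View pics/top0.png

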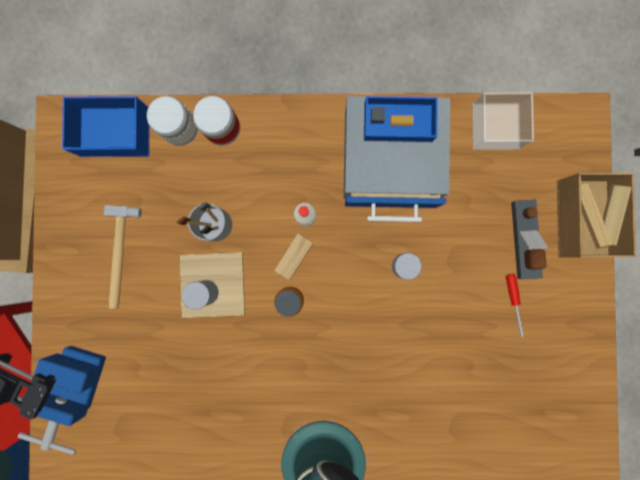

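View pics/scene0.png

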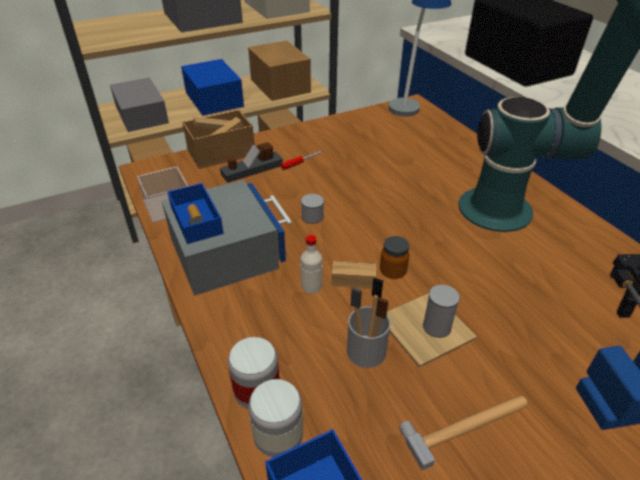

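```bash
python3 - <<'E'
from h import *
p=vision.capture("top");P=cloud(p)
print("tall",circ(P,.117,(.436,.297),.045)); print("short",circ(P,.06,(.499,-.21),.045))
# cabinet top edges, handle
m=(abs(P[...,2]-.13)<.006)&(abs(P[...,0]-.77)<.2)&(abs(P[...,1]+.17)<.2)
print("cabtop",cv2.minAreaRect(P[m][:,:2].astype(np.float32)))
m=(abs(P[...,2]-.095)<.012)&(abs(P[...,0]-.615)<.03)&(abs(P[...,1]+.17)<.1)
print("handle",m.sum(),cv2.minAreaRect(P[m][:,:2].astype(np.float32)),np.nanmedian(P[m],0))
m=(abs(P[...,2]-.18)<.006)&(abs(P[...,0]-.8)<.2)&(abs(P[...,1]+.17)<.2)
print("bin",cv2.minAreaRect(P[m][:,:2].astype(np.float32)))
m=(abs(P[...,2]-.045)<.006)&(abs(P[...,0]-.52)<.1)&(abs(P[...,1]-.07)<.07)
print("offcut",cv2.minAreaRect(P[m][:,:2].astype(np.float32)))
E
```

```text
tall (array([0.4335, 0.2968]), 0.0334, 620, array([0.4338, 0.296 ], dtype=float32), np.float64(0.1179))
short (array([ 0.4992, -0.2101]), 0.033, 545, array([ 0.4995, -0.2096], dtype=float32), np.float64(0.0607))
cabtop ((0.7760634422302246, -0.17690497636795044), (0.24118365347385406, 0.23959152400493622), 88.67174530029297)
handle 326 ((0.6262735724449158, -0.17246362566947937), (0.12912680208683014, 0.03686736151576042), 89.80281829833984) [ 0.61500325 -0.17641935  0.09710945]
bin ((0.8349660038948059, -0.17794464528560638), (0.16082985699176788, 0.0923105850815773), 88.76679229736328)
offcut ((0.5277613997459412, 0.07146351039409637), (0.07834236323833466, 0.19644218683242798), 80.05912780761719)
```

The images match the nets' output. The short tin (top view px 407,265) is in the drawer's way. The offcut lies between the glue bottle and the jar, the handle is at px (395,218), and the tall tin is on the board at px (198,294). I'll first set the short tin aside at (0.46, -0.375), which is free bench, then measure the handle with the wrist camera.

```bash
cat >> h.py <<'E'
def pose(pos,yaw):
    best=None
    for y in (yaw,yaw+np.pi):
        q=manip.inverse_kinematics(pos,down(y))
        if q is not None and (best is None or abs(q[5])<abs(best[0][5])): best=(q,y)
    if best is None: raise RuntimeError(f"no ik {pos}")
    manip.move_pose(pos,down(best[1])); return best[1]
def st():
    s=manip.state(); print("t",round(s["clock"],2),np.round(s["tool_pos"],4),"w",round(s["gripper_width"],4),"g",np.round(s["grasp_force"],1),"F",np.round(s["contact_force"],1)); return s
E
python3 - <<'E'
from h import *
x,y=.4993,-.2099
pose([x,y,.16],np.pi/2); 
manip.move_linear([x,y,.046],rate=.15)
manip.set_gripper(.05,force=15); s=st()
assert s["gripper_width"]>.058
manip.move_linear([x,y,.12],rate=.2)
manip.move_linear([.46,-.375,.12],rate=.25)
manip.move_linear([.46,-.375,.0475],rate=.12); st()
manip.set_gripper(.088); manip.move_linear([.46,-.375,.16],rate=.25)
manip.set_gripper(.026)
pose([.60,-.172,.24],-.03); st()
p,T=wrist(); cv2.imwrite("pics/w1.png",p["image"]); P=cloud(p,T)
print(np.round(T,3).tolist())
m=(abs(P[...,2]-.095)<.012)&(P[...,0]>.58)&(P[...,0]<.637)&(abs(P[...,1]+.17)<.1)
q=P[m]; print(m.sum(), q.min(0),q.max(0)) if m.any() else print("none")
b=q[(abs(q[:,1]+.172)<.045)]; print(np.polyfit(b[:,1],b[:,0],1), b.mean(0), b[:,2].max(), np.ptp(b[:,0]))
for t in ("cab_drawer0_handle",):
    for d in nets.place_of(p,t)[:2]: print(t,d["p"],T[:3,:3]@d["point"]+T[:3,3])
E
```

```text
t 5.74 [ 0.4998 -0.2101  0.0467] w 0.0629 g 15.0 F [-0.   1.1  4.9]
t 7.83 [ 0.4603 -0.3745  0.0473] w 0.0625 g 15.0 F [-0.   0.2 -1.2]
t 11.04 [ 0.5996 -0.1724  0.2396] w 0.026 g 0.0 F [ 0.5 -0.2 -1.3]
[[1.0, -0.029, -0.01, 0.602], [-0.031, -0.953, -0.302, -0.094], [-0.0, 0.302, -0.953, 0.366], [0.0, 0.0, 0.0, 1.0]]
2871 [ 0.60701293 -0.23691173  0.08998273] [ 0.63699011 -0.10705092  0.09902613]
[0.02280538 0.61729625] [ 0.61342349 -0.16981768  0.09558053] 0.09902612838066038 0.012805287104176832
cab_drawer0_handle 0.57 [ 0.61354452 -0.17253257  0.09339217]
```

View pics/w1.png

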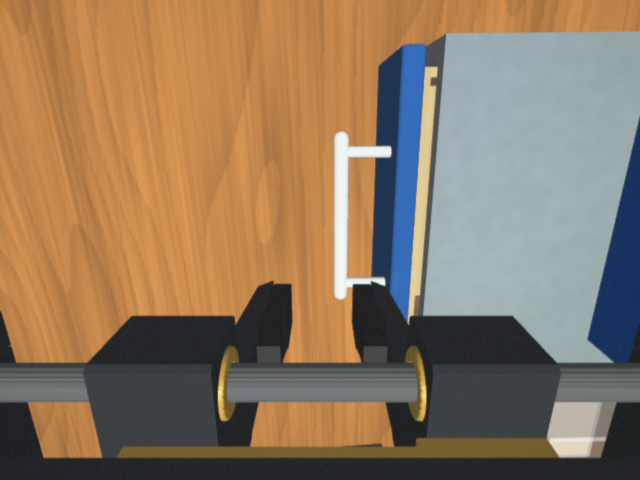

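The wrist view shows the bar at px (340,215), clear of the panel. It measures x = 0.6134 with yaw about -0.023, which agrees with the network. Next: grip it, pull, and look into the drawer.

```bash
python3 - <<'E'
from h import *
c=-.0235
h=np.array([.6134,-.172,.101])
pose([h[0],h[1],.17],c)
manip.move_linear(h,rate=.12); st()
manip.set_gripper(.0,force=20); s=st()
d=np.array([-np.cos(c),-np.sin(c),0])
manip.move_linear(np.array(s["tool_pos"])+.147*d,rate=.1); s=st()
manip.set_gripper(.03); e=np.array(s["tool_pos"])
manip.move_linear(e+[0,0,.09],rate=.2)
manip.set_gripper(.088)
pose([.53,-.22,.32],np.pi/2); st()
p,T=wrist(); cv2.imwrite("pics/w2.png",p["image"]); P=cloud(p,T)
for d in nets.place_of(p,"mid")[:3]: print("mid",d["p"],T[:3,:3]@d["point"]+T[:3,3])
q=vision.capture("top"); cv2.imwrite("pics/top2.png",q["image"]);Tq=camT(q);Q=cloud(q)
for t in ("mid","short","cab_drawer0_handle"):
    for d in nets.place_of(q,t)[:3]: print("top",t,d["p"],Tq[:3,:3]@d["point"]+Tq[:3,3])
np.savez("c2.npz",P=P,Q=Q)
E
```

```text
t 12.26 [ 0.6142 -0.1723  0.1021] w 0.0256 g 0.0 F [-0.2 -0.5 -0. ]
t 12.64 [ 0.6141 -0.1723  0.1022] w 0.0102 g 20.0 F [-1.  -0.8  5.1]
t 14.26 [ 0.4672 -0.1689  0.1021] w 0.0106 g 20.0 F [-0.9 -0.9  4.4]
t 17.65 [ 0.5297 -0.2198  0.3195] w 0.0879 g 0.0 F [ 0.5 -0.1 -0.1]
mid 0.58 [ 0.46333938 -0.37498068  0.00260816]
top mid 0.82 [ 0.58831435 -0.17987485  0.0269272 ]
top mid 0.59 [ 0.56974565 -0.51478328 -0.00074756]
top short 0.58 [ 0.45809988 -0.3740636   0.00249645]
top cab_drawer0_handle 0.8 [ 0.46830515 -0.16927705  0.09735936]
```

View pics/w2.png

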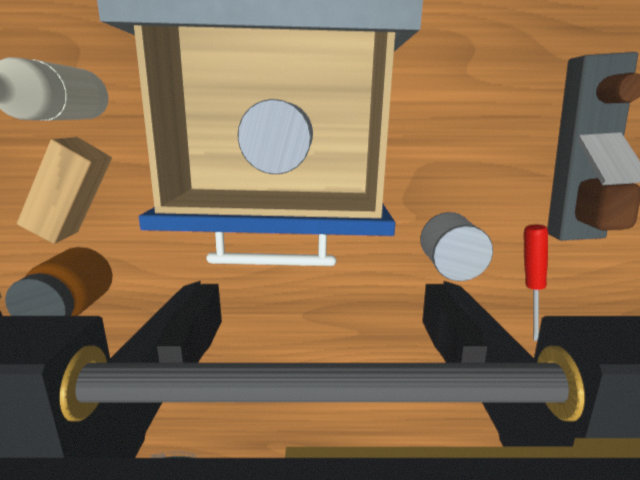

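The drawer is open. The mid tin is at px (275,136) inside it, and the short tin is at px (462,252), upright and clear. I'll measure both by their top discs, then pick the mid tin and place it on the tall one.

```bash
python3 - <<'E'
from h import *
D=np.load("c2.npz");P,Q=D["P"],D["Q"]
a=circ(P,.102,(.588,-.18),.045);b=circ(Q,.102,(.588,-.18),.045);print(a,b)
print("short",circ(P,.06,(.46,-.375),.045),circ(Q,.06,(.46,-.375),.045))
print("tall top",circ(Q,.117,(.434,.296),.045))
x,y=(np.array(a[0])+b[0])/2
assert np.hypot(x-.588,y+.18)<.012 and abs(a[1]-.032)<.004
yw=pose([x,y,.22],np.pi/2-.0235)
manip.move_linear([x,y,.090],rate=.15); st()
manip.set_gripper(.05,force=15); s=st(); assert s["gripper_width"]>.058
manip.move_linear([x,y,.25],rate=.2)
yw=pose([.434,.2965,.33],yw); s=st()
p,T=wrist(); cv2.imwrite("pics/w3.png",p["image"]); print("tall wrist",circ(cloud(p,T),.117,(.434,.2965),.045))
E
```

```text
(array([ 0.5873, -0.1773]), 0.033, 4333, array([ 0.5882, -0.1776], dtype=float32), np.float64(0.1012)) (array([ 0.5866, -0.1774]), 0.0328, 445, array([ 0.592 , -0.1747], dtype=float32), np.float64(0.1028))
short (array([ 0.4608, -0.375 ]), 0.0334, 2635, array([ 0.4625, -0.3742], dtype=float32), np.float64(0.0591)) (array([ 0.4568, -0.3739]), 0.0334, 383, array([ 0.4514, -0.3721], dtype=float32), np.float64(0.0607))
tall top (array([0.4327, 0.2972]), 0.0337, 621, array([0.4338, 0.2961], dtype=float32), np.float64(0.1179))
t 19.52 [ 0.588  -0.1779  0.0914] w 0.0879 g 0.0 F [0.1 0.2 0.3]
t 20.02 [ 0.5873 -0.1774  0.0906] w 0.0626 g 15.0 F [-1.   0.5  3.6]
t 22.92 [0.4342 0.2961 0.3295] w 0.0629 g 15.2 F [ 0.8 -1.6 -1.2]
tall wrist (array([0.4336, 0.2969]), 0.0328, 2443, array([0.4227, 0.2975], dtype=float32), np.float64(0.1162))
```

View pics/w3.png

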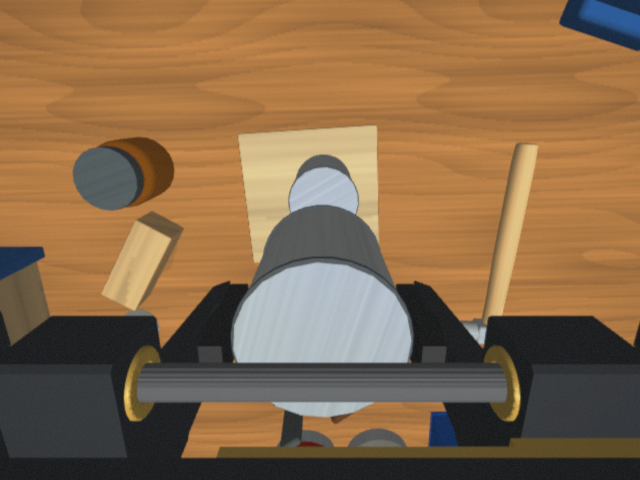

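The mid tin is held squarely (px 322,335), and the tall tin is ahead at px (323,195). Three measurements agree on (0.4335, 0.2968). I'll lower it with a contact check, release and verify.

```bash
cat >> h.py <<'E'
def place(x,y,z):
    manip.move_linear([x,y,z+.02],rate=.12); 
    manip.move_linear([x,y,z+.003],rate=.03); manip.dwell(.15); f0=manip.state()["contact_force"][2]
    for k in range(7):
        manip.move_linear([x,y,z+.0022-.0008*k],rate=.02); manip.dwell(.05)
        if manip.state()["contact_force"][2]-f0>1.5: break
    print("k",k,"f0",f0); st(); manip.set_gripper(.088); manip.dwell(.1); st()
E
python3 - <<'E'
from h import *
place(.4335,.2968,.1856)
manip.move_linear([.4335,.2968,.30],rate=.2)
pose([.46,-.375,.20],0); st()
q=vision.capture("top"); Q=cloud(q)
print("mid",circ(Q,.197,(.4335,.2968),.05),"short",circ(Q,.06,(.46,-.375),.045))
sc=vision.capture("scene");cv2.imwrite("pics/scene4.png",sc["image"]); S=cloud(sc)
print("mid scene",circ(S,.197,(.4335,.2968),.05))
E
```

```text
k 4 f0 -0.4040676686856528
t 26.52 [0.4339 0.2969 0.1856] w 0.0627 g 15.0 F [-0.8 -0.3  5.2]
t 27.17 [0.4335 0.2968 0.1845] w 0.0879 g 0.0 F [ 0.1  0.3 -0. ]
t 30.31 [ 0.4606 -0.3743  0.2002] w 0.0878 g 0.0 F [-0. -1.  1.]
mid (array([0.4336, 0.2956]), 0.0336, 720, array([0.434 , 0.2956], dtype=float32), np.float64(0.1978)) short (array([ 0.46  , -0.3753]), 0.0335, 556, array([ 0.4602, -0.3747], dtype=float32), np.float64(0.0606))
mid scene (array([0.4378, 0.2962]), 0.0343, 590, array([0.4384, 0.2986], dtype=float32), np.float64(0.1962))
```

View pics/scene4.png

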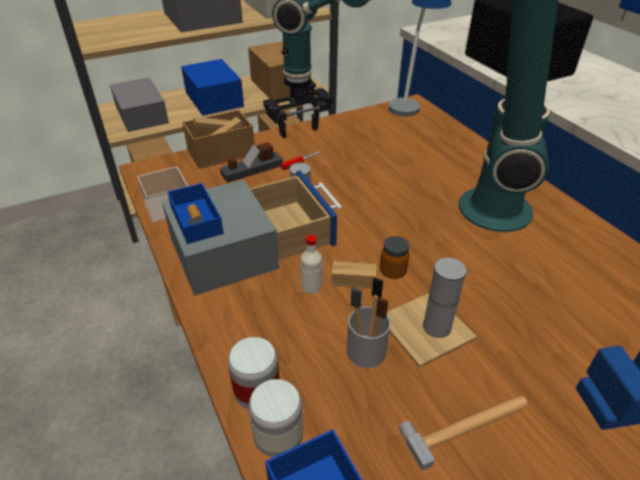

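The mid tin stands squarely on the tall one (px 445,290), and the top view gives (0.4336, 0.2956). Now the short tin.

```bash
python3 - <<'E'
from h import *
x,y=.4601,-.3750
manip.move_linear([x,y,.046],rate=.18)
manip.set_gripper(.05,force=15); manip.dwell(.1); s=st(); assert s["gripper_width"]>.058
off=s["tool_pos"][2]
manip.move_linear([x,y,.30],rate=.25)
pose([.4336,.2965,.38],np.pi/2); st()
place(.4336,.2965,.197+off)
manip.move_linear([.4336,.2965,.38],rate=.2); manip.dwell(.3)
pose([.45,.05,.40],np.pi/2); st()
q=vision.capture("top"); Q=cloud(q)
print("short",circ(Q,.257,(.4335,.2965),.05))
sc=vision.capture("scene");cv2.imwrite("pics/scene5.png",sc["image"])
E
```

```text
t 31.99 [ 0.4606 -0.3755  0.0469] w 0.0645 g 15.0 F [-0.7  0.2  5.7]
t 35.57 [0.4341 0.2959 0.3798] w 0.0643 g 15.0 F [-0.2 -0.1 -1. ]
k 4 f0 -0.7092919280092093
t 39.05 [0.434  0.2967 0.2439] w 0.0645 g 15.0 F [-0.9 -1.1  4.4]
t 39.67 [0.4336 0.2965 0.2428] w 0.0882 g 0.0 F [ 0.2 -0.1 -0.1]
t 41.78 [0.4501 0.0505 0.3999] w 0.0882 g 0.0 F [-0.  -0.3 -0.4]
short (array([0.4326, 0.296 ]), 0.0331, 807, array([0.4328, 0.2952], dtype=float32), np.float64(0.2579))
```

View pics/scene5.png

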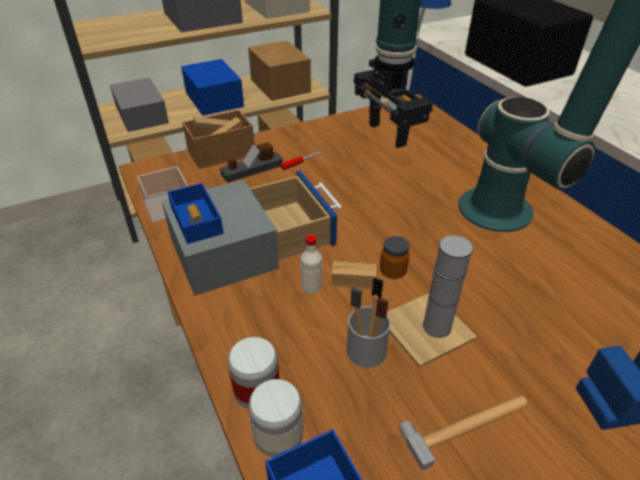

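The three-tin tower stands straight (px 447,290). Its top is at (0.4326, 0.296) and 0.258 high, where 0.257 was expected, and everything else on the bench looks undisturbed. Handing in.

```bash
python3 -c "
from h import *
print(job.close_job())"
```

```text
the job is handed in; nothing more can be done
None
```

The tin tower is finished and the job handed in at about 42 s: mid on tall and short on top, their centres within about 2 mm of each other in the top camera; the hand-in returned no verdict.

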